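# Roll two capped tubes onto the line of a viewing board

## Task

Line up the two capped tubes on the white viewing board for their photograph: with the fingertips, push near the top of the wide tube to roll it sideways onto the board's dark line, then roll the slim tube onto the same line in the same way. Each must come to rest lying along the line, with the line running under its middle. Never pick the tubes up, and leave the other vessels and the marker standing or lying where they are.

Things in the scene. Friction and masses are not known exactly. Their poses are not given: they have to be found in the camera images.
- board: White flat viewing board fixed to the bench, 280 mm (x) by 360 mm (y), 6 mm thick, no rim. Origin: centre of its underside, at bench height. One black line, 10 mm wide and 340 mm long, is drawn along the board's y axis, straight over the origin (board x = 0), on the top face at z = 6 mm. Board x points away from the robot within 0.3 rad.
- wide_tube: Wide capped tube (amber, red cap): a straight smooth slippery cylinder, cap flush, 30 mm in diameter, 115 mm long, 42 to 84 g. It lies on the board along the line within 0.09 rad, 50 to 95 mm to one side of it. Origin: its middle, on its axis, 21 mm above the bench. x: tube's axis, to the cap; y, z turn as it rolls. Pushed slowly it rolls, and stops within 3 mm when the push ends.
- slim_tube: Slim capped tube of the same make: 20 mm in diameter, 100 mm long, 21 to 42 g. It lies at the other half of the line's length, on the other side of the line. Origin: its middle, on its axis, 16 mm above the bench. x: tube's axis, to the cap; y, z turn as it rolls. Rolls and stops like the wide one.
- vial: Bystander: small amber vial with white cap standing on the board, 28 mm in diameter, 52 mm tall. Origin: centre of its underside, z up.
- jar: Bystander: squat white jar standing on the board, 40 mm in diameter, 45 mm tall. Origin: centre of its underside, z up.
- beaker: Bystander: glass beaker standing on the bench left of the board, 66 mm in diameter, 85 mm tall. Origin: centre of its underside, z up.
- marker: Bystander: marker pen lying on the bench right of the board, about 135 mm long, 14 mm thick. Origin: near its middle, underside; x along the pen.
Not all that is in view belongs to the job. What is shaped like the wide_tube but blue or yellow is not meant.

How it is judged:
On the way, in this order (a step that is already met when the one before it is completed fails the run):
1. the wide tube is rolling (angular speed of wide_tube above 0.3 rad/s and linear speed of wide_tube above 0.004 m/s), for 0.15 s.
2. the wide tube has come to rest on the line (x of wide_tube in the frame of board between -0.007 and 0.007 m and y of wide_tube in the frame of board between -0.13 and 0.13 m and angle between the x axis of wide_tube and the y axis of board, either way round below 0.15 rad and height (world z) of wide_tube between 0.018 and 0.025 m and linear speed of wide_tube below 0.008 m/s), for 0.3 s.
3. the slim tube is rolling (angular speed of slim_tube above 0.4 rad/s and linear speed of slim_tube above 0.004 m/s), for 0.15 s.
4. both tubes rest on the line (all of step 2 and x of slim_tube in the frame of board between -0.007 and 0.007 m and y of slim_tube in the frame of board between -0.13 and 0.13 m and angle between the x axis of slim_tube and the y axis of board, either way round below 0.15 rad and height (world z) of slim_tube between 0.013 and 0.02 m and linear speed of slim_tube below 0.008 m/s), for 0.3 s.
At the end, for the whole second after the job is handed in: Both tubes lie at rest on the board, each with its axis within 7 mm of the line's centre and within 0.15 rad (8.5 degrees) of its direction, its middle within 130 mm of the line's middle (all of step 4); the robot touches nothing.
It fails at once if a tube is lifted off the board by more than 12 mm (height (world z) of wide_tube above 0.033 m or height (world z) of slim_tube above 0.028 m).
It fails at once if the vial, jar, beaker or marker is shifted by more than 20 mm or knocked over (distance of any of vial, jar, beaker, marker from where it was at the start of the episode above 0.02 m or angle between any of vial, jar, beaker, marker's own z axis and vertical above 0.4 rad).
It also fails if it takes over 51 s, if anything falls off the work surface, if the arm or the gripper's body presses on something with over 40 N, if the wrist force passes 120 N, or if a joint passes its speed limit or range.

## Robot

A 6-joint arm with a two-finger parallel gripper is mounted at the origin on the work surface. World frame = base frame: x ahead of the robot, y to its left, z up, the work surface at z = 0. Lengths are in m, angles in rad, forces in N, time in s.
With the tool pointing down it reaches from about 0.275 to 0.725 m from the base axis. Payload 5.6 kg.
Tool frame: the origin (TCP) lies at the very end of the fingers, on their centre line; the grasp point (between the pads) lies 19 mm behind it (grasp_offset is the distance from the TCP to the grasp point, in m); z points along the fingers, x is the direction in which the jaws open and shut, and the axes are right-handed (so a half turn about z gives the same grasp; the last joint's range is limited). The gripper opens to 85 mm and grips with 20 to 120 N. Pads are 22 mm wide; open, the fingers measure 114 mm over their backs; the gripper's body (76 mm by 85 mm) begins 54 mm behind the grasp point. The pads swing forward as they close: fully open they stand 13 mm farther back than shut.
Start: joints at [-0.863, 0.255, 0.108, 0, -1.424, -0.285], TCP at [0.226, -0.502, 0.199] pointing down, gripper open.
Joint ranges: [-2.95, 2.95], [-1.21, 1.97], [-1.09, 1.5], [-2.87, 1.71], [-2.94, -0.07], [-3.05, 3.05]. Speed limits (rad/s): [2.57, 2.57, 3.14, 3.14, 3.14, 3.14].

## Interface

Orientations are given as [roll, pitch, yaw] about the fixed x, y, z axes, in that order (R = Rz(yaw) Ry(pitch) Rx(roll)).
In Python, from workcell import get_obs, capture, sign_off, search_frame, place_of, grasp_offset gives the robot as it stands. The module is installed in compiled form; this text tells all that it offers.
- The arm moves only by the tool carry_out, never from a script. Its argument "steps" is text: rows parted by semicolons, each of 4 numbers parted by spaces: the shift along the tool's x, y, z in m, then the turn about the tool's z in degrees. In form: x y z spin; .... A call has 1 to 10 rows; each row is the pose to reach, as a shift and turn from the pose measured when the call began, along the tool's axes at that moment; what a row does not reach only later rows make up. A row lasts 1/12 s, in which the tool goes at most 41.7 mm and 7.16 degrees, less where a joint would pass 70% of its speed; a pose out of reach is approached as far as the arm can. A call with a gripper value outside its range is refused whole. "claw" is the opening, from 0 (shut) to 1 (fully open), set as the call begins (left out, the last holds). The fingers move at their own pace and stop on an object; "squeeze" is the grip in N (left out, the last holds). Time passes only in rows, so rows that repeat a pose let the fingers close. It gives the time, the measured TCP pose, the force and the opening at its end, in the units of the state.
- get_obs(): the state, without advancing time (a new reading comes with each control period).
- capture(name): name is "scene" or "top" or "wrist"; returns a dict with "color" (420x560x3 uint8, red, green, blue), "fx", "fy", "cx", "cy" (pixels), "dist" ([k1, k2, p1, p2, k3] as OpenCV has them; the pictures are not rectified), "view" (4x4, takes a point from world to camera coordinates); the wrist camera has in their place "mount" (4x4, takes a point from camera to tool coordinates, whose origin is the TCP and whose axes are the tool frame's). Camera axes: x right, y up, looking along -z (the intrinsics and any distortion apply to the point x, -y, -z); pixel columns grow to the right and rows downward; lengths in m; the calibration is good to about 2 mm. A picture is of the moment at which its call begins: read the wrist's pose just before it. There is no depth.
- sign_off(): hands the job in, once; it reports no verdict.
Trained networks look in the newest picture that a camera, given by its name, has taken for a name from the list of things; names that differ only in an ending like _2 or _b are one class to them, and where a whole thing is asked for, a point or a joint stands for the part that bears it (a point fixed in the world has none). Each returns a list of dicts, best first, with "score" (0 to 1); they miss things now and then, are a little off and sometimes report something else, mostly with a low value. They report only what shows in the picture. A call takes as long as a camera call. They do not tell look-alikes from the thing itself.
- search_frame(camera, thing): "position" ([x, y, z] in m, in world coordinates, good to about 4 mm: the middle of the surface that is visible of it).
- place_of(camera, thing): "position" ([x, y, z] in m, in world coordinates, good to about 4 mm: a listed point, or the origin of a listed thing).
The state is a dict: "t": time; "qpos": joint angles; "joint_velocities": joint speeds; "joint_efforts": joint torques, N m; "position": TCP position; "tcp_rot": TCP orientation; "contact_force": force on the tool from outside, world axes, zero at the start; "ft_torque": the same for the moment, N m; "grip_width": opening from 0.0 (shut) to 1.0 (fully open).
Only numpy, scipy, OpenCV 4.12 (cv2) and the standard library are available. Lean on these libraries where they do the work, as an engineer would, in place of code of your own. Each camera call takes 0.05 s, during which the arm holds its last target.

## Working session

There is one attempt and no reset: what is moved stays moved. The work goes in short steps, Python scripts to look and compute and a tool call to move; the robot and the scene stay as the last step left them, time stands still between calls to the robot, and variables do not carry over. Pictures are saved under pics/ and viewed, and the job is handed in when it is done.

Besides the shell and the picture viewer there is one more tool, called after "Emit:" as name(argument=value, ...) on one line, values as JSON. carry_out: Moves the arm, as the interface text tells. Its arguments: {"type":"object","properties":{"steps":{"type":"string"},"claw":{"type":"number"},"squeeze":{"type":"number"}},"required":["steps"]}

```bash
mkdir -p pics
python3 - <<'E'
from workcell import *
import cv2
o=get_obs();print({k:(v if not hasattr(v,'tolist') else v.tolist()) for k,v in o.items()})
for c in ['scene','top']:
    d=capture(c);cv2.imwrite(f'pics/{c}0.png',d['color'][:,:,::-1])
    import pickle;pickle.dump(d,open(f'{c}.pkl','wb'))
    for t in ['board','wide_tube','slim_tube','vial','jar','beaker','marker']:
        print(c,t,[([round(float(v),3) for v in r['position']],round(r['score'],2)) for r in place_of(c,t)])
print(get_obs()['t'])
E
```

```text
{'t': 0.0, 'qpos': [-0.8633965645549837, 0.25574689597263695, 0.1069724715966099, -0.00048143451598742085, -1.4239176637199003, -0.28459615902317065], 'joint_velocities': [0.0012360515605764433, 0.0012102368614939356, -0.0008378429745626347, 0.000432225694447564, -0.00022929001540899574, -8.172069048468334e-06], 'joint_efforts': [-0.0005692001468560193, -38.662251234054565, 23.794017434120178, 5.365152955055237, -0.006030809017829597, -0.00010366291462560184], 'position': [0.2254833623853227, -0.5010182478094262, 0.19768221523769597], 'tcp_rot': [-3.141517340986674, -0.0019531998974184894, 1.9935289465494588], 'contact_force': [-0.05361903185188209, 0.0031753954172891196, -0.11644271656906795], 'ft_torque': [0.03172153118317225, -0.014191426511900564, 0.028137194255889113], 'grip_width': 0.9967892411371411}
scene board [([0.544, -0.047, -0.001], 0.62)]
scene wide_tube [([0.335, -0.418, 0.016], 0.96), ([0.546, 0.242, 0.016], 0.76), ([0.298, -0.169, 0.013], 0.64), ([0.62, -0.13, 0.016], 0.62)]
scene slim_tube [([0.46, 0.028, 0.017], 0.51)]
scene vial [([0.637, 0.088, 0.006], 0.67), ([0.623, -0.129, 0.019], 0.6), ([0.466, -0.415, 0.003], 0.35)]
scene jar [([0.446, -0.184, 0.008], 0.58)]
scene beaker [([0.397, 0.405, -0.004], 0.88)]
scene marker [([0.465, -0.414, -0.004], 0.66)]
top board [([0.541, -0.048, 0.002], 0.8)]
top wide_tube [([0.335, -0.416, 0.018], 0.94), ([0.624, -0.125, 0.023], 0.93), ([0.544, 0.238, 0.013], 0.74), ([0.297, -0.171, 0.015], 0.56)]
top slim_tube [([0.464, 0.032, 0.014], 0.62)]
top vial [([0.64, 0.086, 0.005], 0.66)]
top jar [([0.443, -0.184, 0.008], 0.78)]
top beaker [([0.397, 0.399, -0.003], 0.94)]
top marker [([0.468, -0.413, 0.003], 0.78)]
0.8
```

View pics/top0.png

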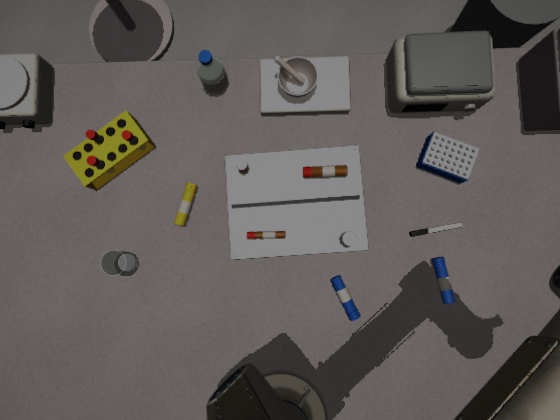

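View pics/scene0.png

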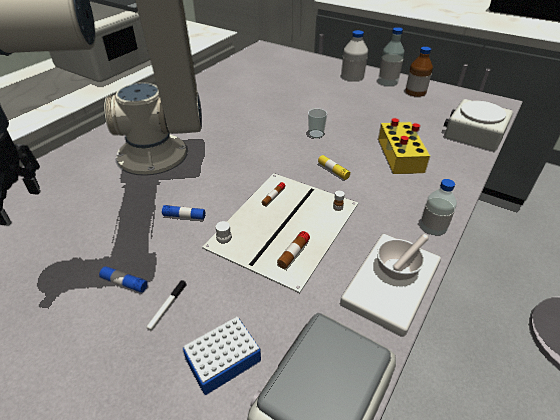

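In the top view the wide-tube candidates are amber with a red cap at (325,172), blue at (345,298), blue at (443,280) and yellow at (187,204). Only (325,172) is amber with a red cap and lies on the board. The slim tube is at (266,235), and the line runs from (232,205) to (358,198). Next I'll confirm this in an enlarged crop and measure.

```bash
cat > h.py <<'E'
import numpy as np,cv2,pickle
def px2w(d,pts,z):
    K=np.array([[d['fx'],0,d['cx']],[0,d['fy'],d['cy']],[0,0,1.]])
    u=cv2.undistortPoints(np.array(pts,float).reshape(-1,1,2),K,np.array(d['dist'],float)).reshape(-1,2)
    V=np.array(d['view']);R,t=V[:3,:3],V[:3,3]
    c=-R.T@t; z=np.broadcast_to(z,len(u)); out=[]
    for (a,b),zz in zip(u,z):
        r=R.T@np.array([a,-b,-1]); out.append(c+r*(zz-c[2])/r[2])
    return np.array(out)
def w2px(d,P):
    K=np.array([[d['fx'],0,d['cx']],[0,d['fy'],d['cy']],[0,0,1.]])
    V=np.array(d['view']);p=(V[:3,:3]@np.array(P,float).T).T+V[:3,3]
    p=p*[1,-1,-1]
    return cv2.projectPoints(p,np.zeros(3),np.zeros(3),K,np.array(d['dist'],float))[0].reshape(-1,2)
def tubes(d):
    im=d['color'];hsv=cv2.cvtColor(im,cv2.COLOR_RGB2HSV)
    # red/amber, saturated
    m=(((hsv[...,0]<20)|(hsv[...,0]>170))&(hsv[...,1]>120)&(hsv[...,2]>50)).astype(np.uint8)
    return m
E
python3 - <<'E'
from h import *
d=pickle.load(open('top.pkl','rb'))
im=d['color'][:,:,::-1]
c=im[140:265,215:375];cv2.imwrite('pics/crop0.png',cv2.resize(c,None,fx=5,fy=4.7,interpolation=cv2.INTER_CUBIC)[:600])
V=np.array(d['view']);print('cam',-V[:3,:3].T@V[:3,3],d['fx'])
# line: dark px
g=im.max(2)
ys,xs=np.where(g[190:212,225:365]<70);ys=ys+190;xs=xs+225
vx,vy,x0,y0=cv2.fitLine(np.c_[xs,ys].astype(np.float32),cv2.DIST_HUBER,0,.01,.01).ravel()
print('line px',xs.min(),xs.max(),x0,y0,vy/vx)
L=px2w(d,[[xs.min(),y0+(xs.min()-x0)*vy/vx],[xs.max()+0,y0+(xs.max()-x0)*vy/vx]],.006);print(L,L.mean(0))
m=tubes(d)
for (r0,r1,c0,c1),z in [((155,190,290,360),.021),((222,248,240,295),.016)]:
    ys,xs=np.where(m[r0:r1,c0:c1]);xs=xs+c0;ys=ys+r0
    (cx,cy),wh,a=cv2.minAreaRect(np.c_[xs,ys].astype(np.float32));print(cx,cy,wh,a,xs.min(),xs.max(),ys.min(),ys.max())
    vx,vy,x0,y0=cv2.fitLine(np.c_[xs,ys].astype(np.float32),cv2.DIST_L2,0,.01,.01).ravel()
    e=px2w(d,[[xs.min()-.5,y0+(xs.min()-x0)*vy/vx],[xs.max()+.5,y0+(xs.max()-x0)*vy/vx]],z);print(e,e.mean(0),np.linalg.norm(e[0]-e[1]))
    u=L[0]-L[1];u=u[:2]/np.hypot(*u[:2]);n=np.array([-u[1],u[0]]);print('offs',(e[:,:2]-L.mean(0)[:2])@n,(e[:,:2]-L.mean(0)[:2])@u)
E
```

```text
cam [ 0.40663421 -0.02865172  1.05163905] 397.6047921317252
line px 232 358 297.96277 200.98984 -0.07659919
[[ 0.53735896  0.11933979  0.006     ]
 [ 0.55605165 -0.21428951  0.006     ]] [ 0.5467053  -0.04747486  0.006     ]
324.49755859375 171.4219512939453 (10.18252944946289, 43.2601318359375) 88.21009063720703 303 346 166 177
[[ 0.62226042 -0.06938894  0.021     ]
 [ 0.62364711 -0.18436391  0.021     ]] [ 0.62295376 -0.12687642  0.021     ] 0.11498332669688847
offs [-0.07421091 -0.06916367] [-0.02610636 -0.14097886]
265.5018310546875 234.56056213378906 (6.239560127258301, 37.13446807861328) 88.26429748535156 247 284 231 238
[[ 0.45920632  0.08030222  0.016     ]
 [ 0.45973841 -0.01895025  0.016     ]] [0.45947236 0.03067599 0.016     ] 0.09925389644983156
offs [0.08021404 0.08523503] [0.13247174 0.03334493]
```

View pics/crop0.png

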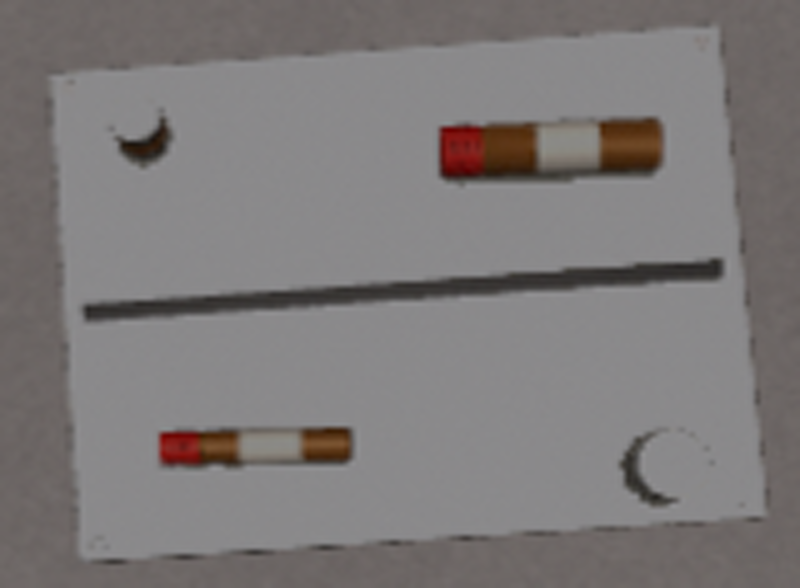

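The crop confirms it: amber tube with a red cap and white label above the line, slim tube below it, vial and jar in opposite corners. Now I'll work out the approach to the far side of the wide tube.

```bash
cat >> h.py <<'E'
C=np.array([0.5467,-0.0475]);U=np.array([-0.056,0.9984]);N=np.array([0.9984,0.056])  # line centre, board y, board x
def go(bx,by,z,yaw=1.6268):
    from workcell import get_obs
    o=get_obs();p=np.array(o['position']);y=o['tcp_rot'][2]
    from scipy.spatial.transform import Rotation as Ro
    R=Ro.from_euler('xyz',o['tcp_rot']).as_matrix()
    w=C+N*bx+U*by;t=np.array([*w,z]);
    print('t',o['t'],'pos',p.round(4),'yaw',round(y,3),'board',((p[:2]-C)@N).round(4),((p[:2]-C)@U).round(4),'w',round(o['grip_width'],2),'F',np.round(o['contact_force'],1))
    print('target',t.round(4),'shift',(R.T@(t-p)).round(4),'spin',round(np.degrees(-(yaw-y)),1))
E
python3 -c "
from h import *
go(.112,-.0835,.12)"
```

```text
t 0.8 pos [ 0.2257 -0.5015  0.1986] yaw 1.994 board -0.3459 -0.4353 w 1.0 F [-0.1  0.5  0.1]
target [ 0.6632 -0.1246  0.12  ] shift [0.1642 0.5537 0.0786] spin 21.0
```

Emit:
carry_out(steps="0.011 0.037 0.002 3; 0.022 0.074 0.004 6; 0.033 0.111 0.006 9; 0.044 0.148 0.008 12; 0.055 0.185 0.012 15; 0.066 0.222 0.016 18; 0.077 0.259 0.02 21; 0.088 0.296 0.025 21; 0.099 0.333 0.03 21; 0.11 0.37 0.035 21", claw=0.7)

```text
t: 1.63
position: [0.5192, -0.2479, 0.1636]
tcp_rot: [3.141, 0.0, 1.627]
contact_force: [-0.4, -1.1, 0.3]
grip_width: 0.696
```

```bash
python3 -c "
from h import *
go(.112,-.0835,.12)"
```

```text
t 1.6333 pos [ 0.5192 -0.2479  0.1636] yaw 1.627 board -0.0386 -0.1986 w 0.7 F [-0.4 -1.1  0.3]
target [ 0.6632 -0.1246  0.12  ] shift [0.115  0.1507 0.0437] spin 0.0
```

Emit:
carry_out(steps="0.023 0.03 0.009 0; 0.046 0.06 0.018 0; 0.069 0.09 0.026 0; 0.092 0.12 0.035 0; 0.115 0.151 0.044 0; 0.115 0.151 0.064 0; 0.115 0.151 0.084 0; 0.115 0.151 0.104 0; 0.115 0.151 0.104 0; 0.115 0.151 0.104 0")

```text
t: 2.47
position: [0.6628, -0.1247, 0.0588]
tcp_rot: [-3.139, 0.0, 1.627]
contact_force: [0.1, 0.2, 0.9]
grip_width: 0.701
```

Run:
```python
from h import *
from workcell import *
go(.112,-.0835,.013)
for c in ['wrist','top','scene']:
    d=capture(c);im=d['color'][:,:,::-1]
    if c=='top': im=cv2.resize(im[130:270,210:380],None,fx=4,fy=4,interpolation=cv2.INTER_CUBIC)
    if c=='scene': im=cv2.resize(im[160:300,190:370],None,fx=4,fy=4,interpolation=cv2.INTER_CUBIC)
    cv2.imwrite(f'pics/{c}1.png',im)
```

```text
t 2.4667 pos [ 0.6628 -0.1247  0.0588] yaw 1.627 board 0.1116 -0.0836 w 0.7 F [0.1 0.2 0.9]
target [ 0.6632 -0.1246  0.013 ] shift [0.0001 0.0005 0.0458] spin 0.0
```

View pics/wrist1.png

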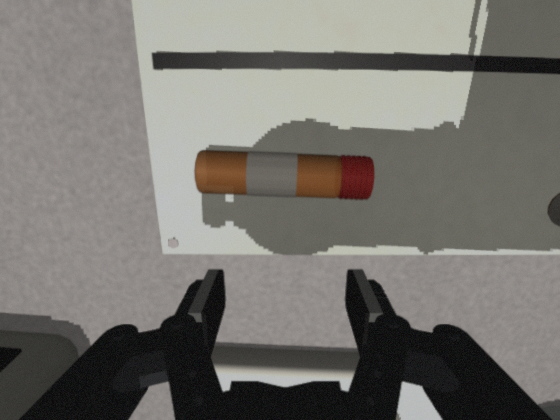

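View pics/top1.png

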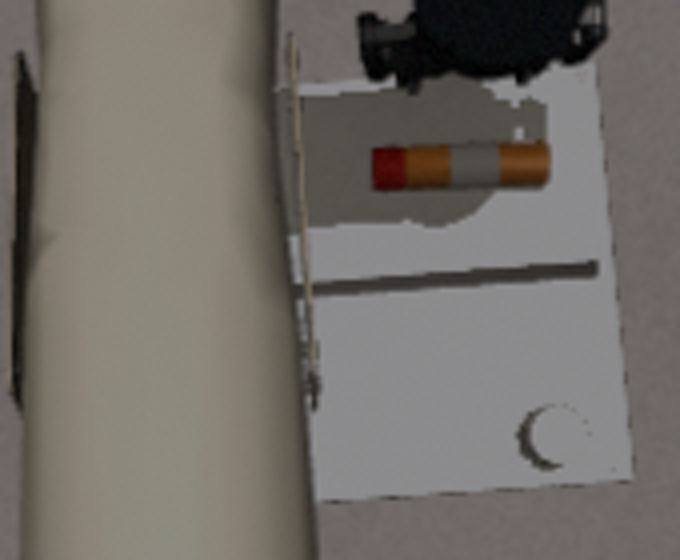

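View pics/scene1.png

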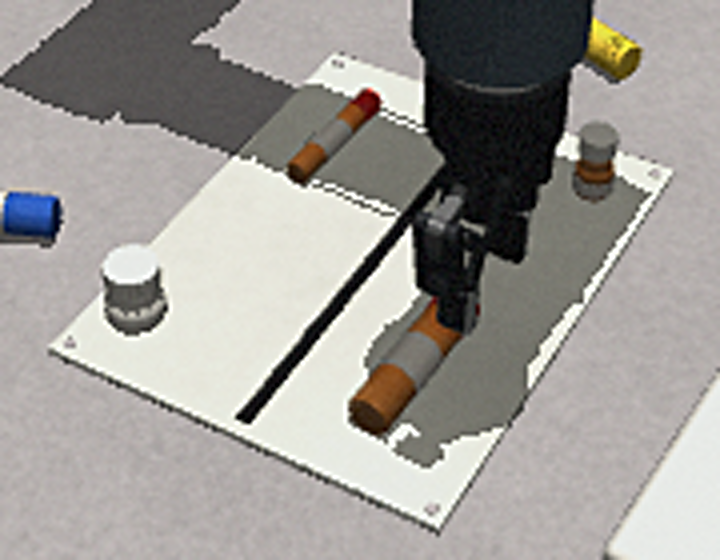

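The wrist view shows the wide tube at columns 195–375, row 172, with the line above it at row 60 and both fingertips below it at (210,275) and (360,275), spanning the tube well. I'll descend behind it, then push along tool −y.

Emit:
carry_out(steps="0 0 0.015 0; 0 0 0.03 0; 0 0 0.042 0; 0 0 0.042 0; 0 -0.008 0.042 0; 0 -0.011 0.042 0; 0 -0.011 0.042 0")

```text
t: 3.2
position: [0.6544, -0.1259, 0.0217]
tcp_rot: [3.135, 0.001, 1.627]
contact_force: [-0.5, -0.2, -0.2]
grip_width: 0.701
```

```bash
cat >> h.py <<'E'
def wrist(name):
    from workcell import get_obs,capture
    from scipy.spatial.transform import Rotation as Ro
    o=get_obs();d=capture('wrist');T=np.eye(4);T[:3,:3]=Ro.from_euler('xyz',o['tcp_rot']).as_matrix();T[:3,3]=o['position']
    d['view']=np.linalg.inv(T@np.array(d['mount']));cv2.imwrite(f'pics/{name}.png',d['color'][:,:,::-1])
    pickle.dump(d,open('wrist.pkl','wb'));return d
def meas(d,red,tail,l0,l1,r):  # pixel centre of red end & tail end, two points on line centre
    e=px2w(d,[red,tail],.006+r);L=px2w(d,[l0,l1],.006)[:,:2]
    u=L[0]-L[1];u/=np.hypot(*u);u*=np.sign(u[1]);n=np.array([u[1],-u[0]])
    a=e[0]-e[1]
    print('ends offs (board x) by own line mm',((e[:,:2]-L[0])@n*1e3).round(1),'by first fit',((e[:,:2]-C)@N*1e3).round(1),'along',((e[:,:2]-C)@U*1e3).round(1),'len',np.linalg.norm(a).round(4),'line in first fit',((L-C)@N*1e3).round(1))
E
python3 -c "
from h import *
go(.072,-.0835,.017);wrist('w2')"
```

```text
t 3.2 pos [ 0.6544 -0.1259  0.0217] yaw 1.627 board 0.1031 -0.0843 w 0.7 F [-0.5 -0.2 -0.2]
target [ 0.6233 -0.1268  0.017 ] shift [ 0.0008 -0.0312  0.0045] spin 0.0
```

View pics/w2.png

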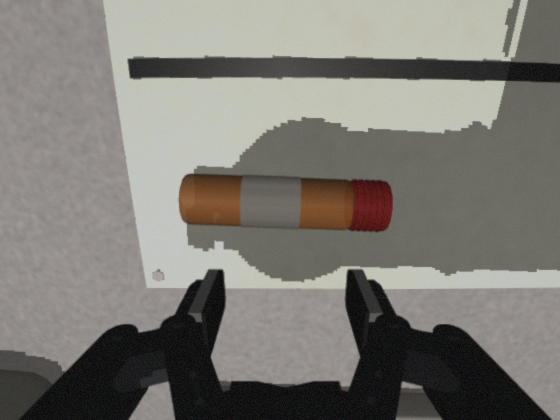

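Emit:
carry_out(steps="0 -0.002 0.005 0; 0 -0.005 0.005 0; 0 -0.008 0.005 0; 0 -0.011 0.005 0; 0 -0.014 0.005 0; 0 -0.017 0.005 0; 0 -0.02 0.005 0; 0 -0.023 0.005 0; 0 -0.026 0.005 0; 0 -0.028 0.005 0")

```text
t: 4.08
position: [0.6263, -0.1274, 0.0163]
tcp_rot: [3.135, 0.001, 1.627]
contact_force: [-0.2, -0.2, 0.2]
grip_width: 0.703
```

```bash
python3 -c "
from h import *
go(.026,-.0835,.017);d=wrist('w3');print(w2px(d,px2w(d,[[0,0]],0)))"
```

```text
t 4.0833 pos [ 0.6263 -0.1274  0.0163] yaw 1.627 board 0.075 -0.0842 w 0.7 F [-0.2 -0.2  0.2]
target [ 0.5773 -0.1294  0.017 ] shift [ 0.0008 -0.049  -0.001 ] spin 0.0
[[0.00018661 0.00014019]]
```

View pics/w3.png

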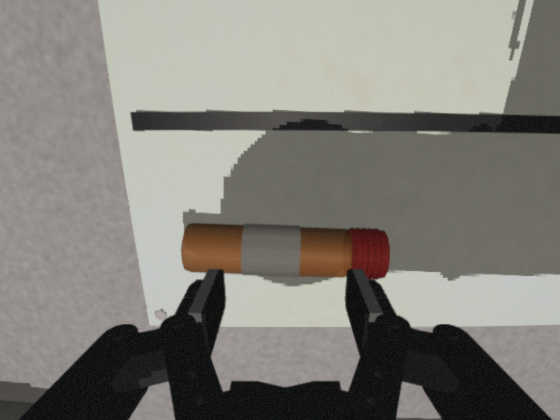

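```bash
python3 -c "
from h import *
d=pickle.load(open('wrist.pkl','rb'))
meas(d,[389,254],[182,248],[132,121],[555,124],.015)"
```

```text
ends offs (board x) by own line mm [74.4 70.8] by first fit [75.  71.3] along [ -23.7 -145.1] len 0.1215 line in first fit [0.4 0.9]
```

Run:
```python
from h import *
from workcell import *
d=capture('scene');im=d['color'][:,:,::-1]
o=get_obs();p=np.array(o['position']);y=o['tcp_rot'][2];ex=np.array([np.cos(y),np.sin(y),0])
q=w2px(d,[p,p+ex*.03,p-ex*.03]);print(q)
cv2.imwrite('pics/s3.png',cv2.resize(im[190:290,210:330],None,fx=6,fy=6,interpolation=cv2.INTER_CUBIC))
w=pickle.load(open('wrist.pkl','rb'));print(w2px(w,[p,p+ex*.03,p-ex*.03,p+ex*.03+[0,0,.01]]))
```

```text
[[293.89085103 250.68142762]
 [299.46623631 243.01652953]
 [288.10025639 258.64447075]]
[[286.15024333 250.74723223]
 [336.12241311 250.73127755]
 [236.18498061 250.69632657]
 [338.73153112 258.46729484]]
```

View pics/s3.png

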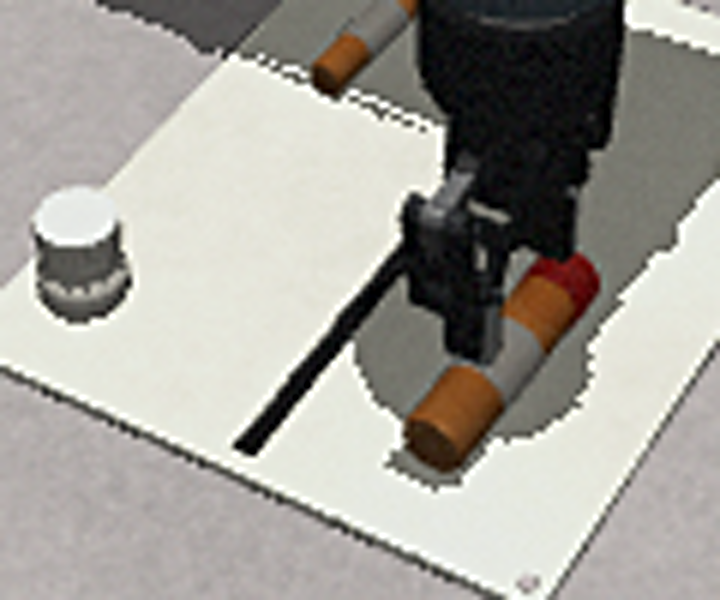

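The tips at this opening sit well behind the TCP, at about z = 35 mm, so they are passing just over the tube. I'll raise, back off, narrow the gap and go lower.

Emit:
carry_out(steps="0 0.0 -0.012 0; 0 0.01 -0.015 0; 0 0.02 -0.015 0; 0 0.03 -0.015 0; 0 0.036 -0.005 0; 0 0.036 0.004 0; 0 0.036 0.004 0; 0 0.036 0.004 0", claw=0.5)

```text
t: 4.85
position: [0.6609, -0.1253, 0.0109]
tcp_rot: [3.139, 0.001, 1.627]
contact_force: [0.6, -0.9, -0.8]
grip_width: 0.5
```

Run:
```python
from h import *
from workcell import *
go(.026,-.0835,.010);wrist('w4')
d=capture('scene');im=d['color'][:,:,::-1]
o=get_obs();p=np.array(o['position']);y=o['tcp_rot'][2];ex=np.array([np.cos(y),np.sin(y),0])
q=w2px(d,[p,p+ex*.03,p-ex*.03,p-ex*.03+[0,0,.01]]);print(q,(q-[210,180])*6)
cv2.imwrite('pics/s4.png',cv2.resize(im[180:280,210:330],None,fx=6,fy=6,interpolation=cv2.INTER_CUBIC))
```

```text
t 4.85 pos [ 0.6609 -0.1253  0.0109] yaw 1.627 board 0.1096 -0.0841 w 0.5 F [ 0.6 -0.9 -0.8]
target [ 0.5773 -0.1294  0.01  ] shift [ 0.0006 -0.0836  0.0007] spin 0.0
[[306.68428553 257.14403676]
 [312.07958139 249.27467337]
 [301.078861   265.32300078]
 [301.2375619  262.56217773]] [[580.10571315 462.86422053]
 [612.47748832 415.64804022]
 [546.47316603 511.93800469]
 [547.42537138 495.37306638]]
```

View pics/s4.png

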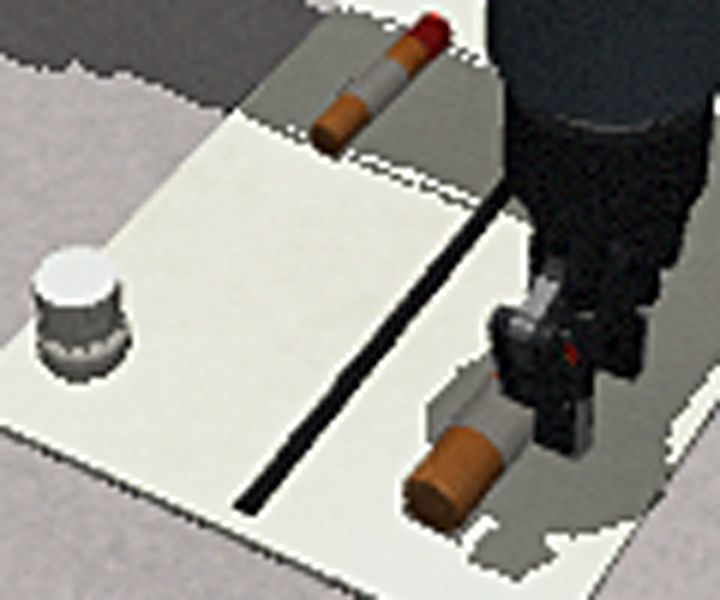

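View pics/w4.png

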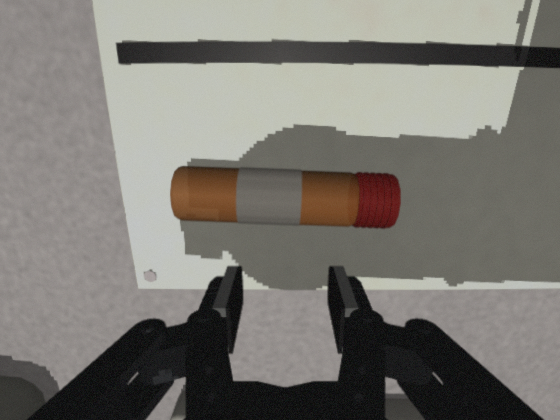

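Run:
```python
from h import *
from workcell import grasp_offset
print(grasp_offset if not callable(grasp_offset) else grasp_offset())
d=pickle.load(open('wrist.pkl','rb'));M=np.array(d['mount']);print(M.round(4),d['fx'],d['dist'])
# tool coordinates -> px
import copy
e=copy.copy(d);e['view']=np.linalg.inv(M)
for y in (-.011,0,.011):
  for z in (0,-.01,-.02,-.03,-.04): print(y,z,w2px(e,[[.021,y,z],[-.021,y,z]]).round(0).tolist())
s=pickle.load(open('scene.pkl','rb'));V=np.array(s['view']);print('scene cam',-V[:3,:3].T@V[:3,3])
```

```text
0.0187
[[ 1.000e+00  1.000e-04 -3.000e-04 -8.000e-04]
 [-0.000e+00 -9.445e-01 -3.286e-01 -8.380e-02]
 [-3.000e-04  3.286e-01 -9.445e-01 -1.742e-01]
 [ 0.000e+00  0.000e+00  0.000e+00  1.000e+00]] 320.2683763645521 [-0.03730218  0.          0.          0.          0.        ]
-0.011 0 [[322.0, 234.0], [251.0, 234.0]]
-0.011 -0.01 [[324.0, 241.0], [249.0, 241.0]]
-0.011 -0.02 [[326.0, 248.0], [247.0, 248.0]]
-0.011 -0.03 [[328.0, 257.0], [244.0, 257.0]]
-0.011 -0.04 [[331.0, 266.0], [242.0, 266.0]]
0 0 [[321.0, 251.0], [251.0, 251.0]]
0 -0.01 [[323.0, 258.0], [249.0, 258.0]]
0 -0.02 [[325.0, 267.0], [248.0, 267.0]]
0 -0.03 [[327.0, 276.0], [245.0, 276.0]]
0 -0.04 [[330.0, 287.0], [243.0, 287.0]]
0.011 0 [[320.0, 267.0], [252.0, 267.0]]
0.011 -0.01 [[322.0, 275.0], [250.0, 275.0]]
0.011 -0.02 [[324.0, 284.0], [248.0, 284.0]]
0.011 -0.03 [[326.0, 294.0], [246.0, 295.0]]
0.011 -0.04 [[329.0, 306.0], [244.0, 306.0]]
scene cam [ 0.97474972 -0.74353374  0.78667861]
```

Emit:
carry_out(steps="0 0 -0.006 0; 0 0 -0.006 0; 0 0 -0.006 0; 0 0 -0.006 0; 0 0 -0.006 0; 0 0 -0.006 0; 0 0 -0.006 0", claw=0)

```text
t: 5.53
position: [0.6618, -0.1255, 0.0184]
tcp_rot: [3.136, 0.001, 1.627]
contact_force: [0.1, -1.3, -0.2]
grip_width: 0.0
```

Run:
```python
from h import *
from workcell import *
go(.026,-.0835,.010);wrist('w5')
d=capture('scene');im=d['color'][:,:,::-1]
o=get_obs();p=np.array(o['position']);q=w2px(d,[p,p+[0,0,.01],p+[0.011,0,0],p+[-.011,0,0]]);print((q-[210,180])*6)
cv2.imwrite('pics/s5.png',cv2.resize(im[180:280,210:330],None,fx=6,fy=6,interpolation=cv2.INTER_CUBIC))
```

```text
t 5.5333 pos [ 0.6618 -0.1255  0.0184] yaw 1.627 board 0.1106 -0.0843 w 0.0 F [ 0.1 -1.3 -0.2]
target [ 0.5773 -0.1294  0.01  ] shift [ 0.0009 -0.0846  0.008 ] spin 0.0
[[580.5518826  453.05907944]
 [581.70822204 436.38073518]
 [604.19926096 464.20799107]
 [557.12059487 442.01338085]]
```

View pics/s5.png

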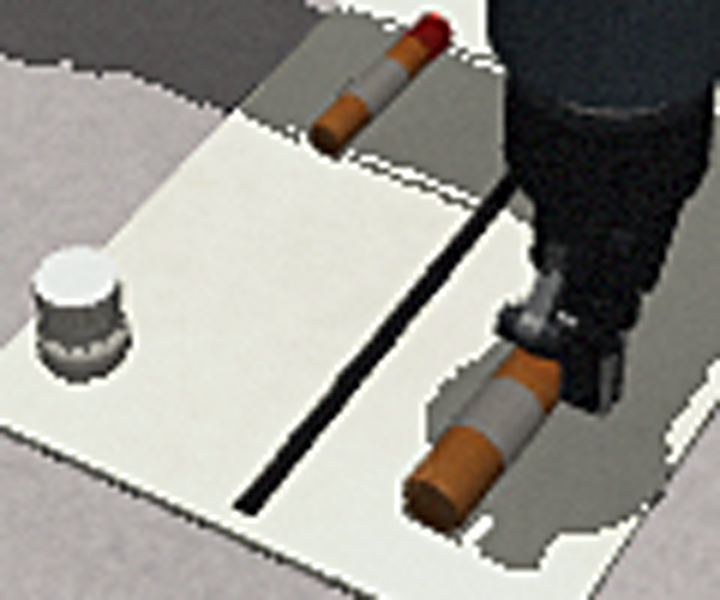

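View pics/w5.png

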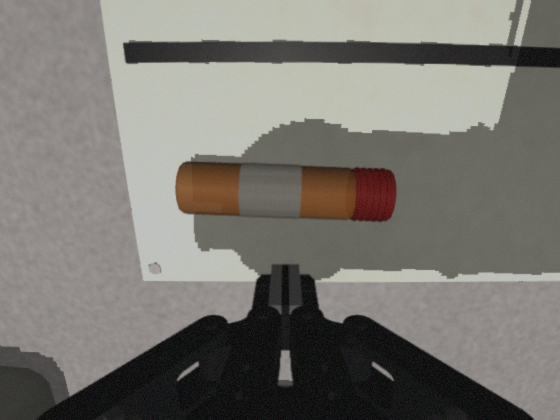

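Both views, and the earlier pass over the tube without contact, agree that the real fingertips sit about 30 mm above the reported TCP. I'll lower in steps and check force and picture.

Emit:
carry_out(steps="0 0 0.004 0; 0 0 0.008 0; 0 0 0.012 0; 0 0 0.016 0; 0 0 0.02 0; 0 0 0.022 0; 0 0 0.022 0; 0 0 0.022 0", claw=0.5)

```text
t: 6.3
position: [0.662, -0.1256, -0.0037]
tcp_rot: [3.136, 0.002, 1.627]
contact_force: [0.5, -0.3, 0.2]
grip_width: 0.499
```

Run:
```python
from h import *
from workcell import *
go(.026,-.0835,.010);wrist('w6')
d=capture('scene');im=d['color'][:,:,::-1]
cv2.imwrite('pics/s6.png',cv2.resize(im[180:280,210:330],None,fx=6,fy=6,interpolation=cv2.INTER_CUBIC))
```

```text
t 6.3 pos [ 0.662  -0.1256 -0.0037] yaw 1.627 board 0.1107 -0.0844 w 0.5 F [ 0.5 -0.3  0.2]
target [ 0.5773 -0.1294  0.01  ] shift [ 0.0009 -0.0846 -0.0141] spin 0.0
```

View pics/s6.png

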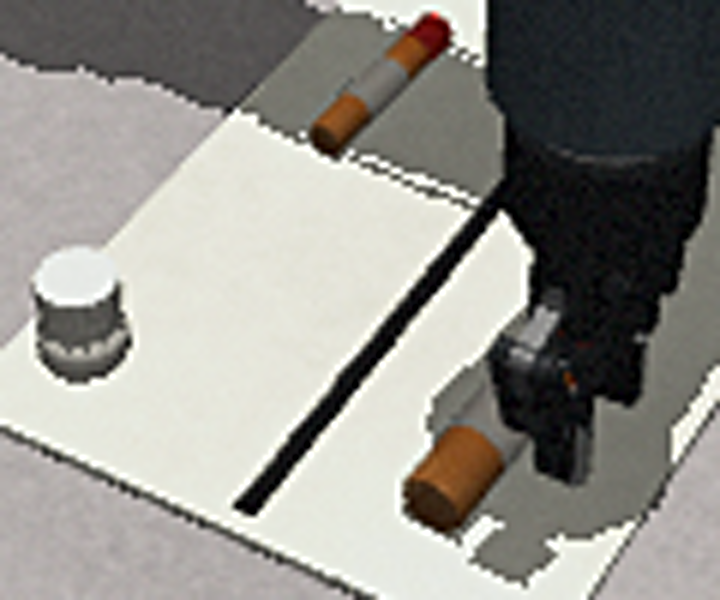

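View pics/w6.png

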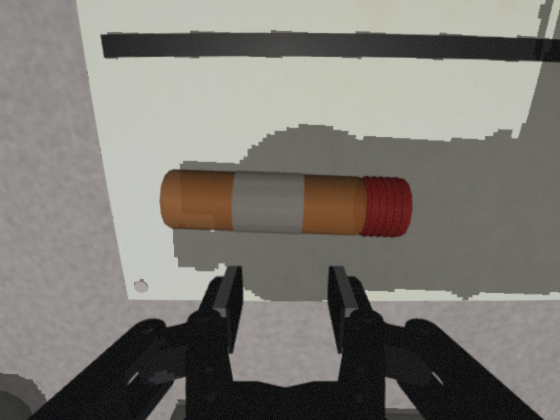

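Run:
```python
from h import *
s=pickle.load(open('scene.pkl','rb'))
p=np.array([.662,-.1256,0])
for a in (.021,.03):
  for b in (-.011,.011):
    for z in (.01,.02,.03): print(a,b,z,((w2px(s,[p+[b,-a,z]])-[210,180])*6).round(0))
```

```text
0.021 -0.011 0.01 [[530. 489.]]
0.021 -0.011 0.02 [[531. 472.]]
0.021 -0.011 0.03 [[532. 456.]]
0.021 0.011 0.01 [[578. 512.]]
0.021 0.011 0.02 [[579. 495.]]
0.021 0.011 0.03 [[580. 478.]]
0.03 -0.011 0.01 [[519. 503.]]
0.03 -0.011 0.02 [[520. 487.]]
0.03 -0.011 0.03 [[520. 470.]]
0.03 0.011 0.01 [[566. 526.]]
0.03 0.011 0.02 [[567. 510.]]
0.03 0.011 0.03 [[568. 493.]]
```

Emit:
carry_out(steps="0 0 0.004 0; 0 -0.003 0.007 0; 0 -0.006 0.007 0; 0 -0.009 0.007 0; 0 -0.012 0.007 0; 0 -0.015 0.007 0; 0 -0.018 0.007 0; 0 -0.021 0.007 0; 0 -0.023 0.007 0; 0 -0.025 0.007 0")

```text
t: 7.23
position: [0.637, -0.127, -0.0104]
tcp_rot: [3.136, 0.002, 1.627]
contact_force: [0.5, -0.0, -0.3]
grip_width: 0.5
```

Run:
```python
from h import *
go(.026,-.0835,-.010);wrist('w7')
```

```text
t 7.2333 pos [ 0.637  -0.127  -0.0104] yaw 1.627 board 0.0857 -0.0845 w 0.5 F [ 0.5 -0.  -0.3]
target [ 0.5773 -0.1294 -0.01  ] shift [ 0.001  -0.0597 -0.0007] spin 0.0
```

View pics/w7.png

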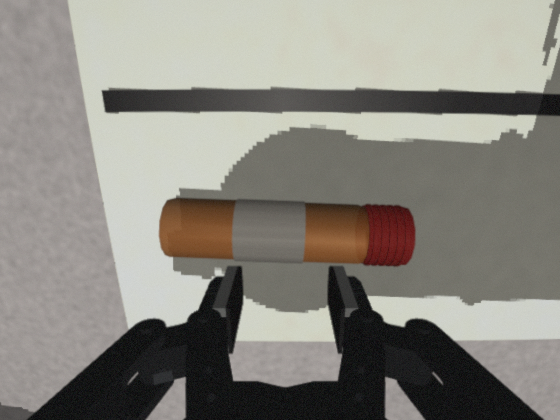

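Run:
```python
from h import *
d=pickle.load(open('wrist.pkl','rb'))
meas(d,[413,235],[162,227],[105,101],[555,104],.015)
```

```text
ends offs (board x) by own line mm [61.5 57.7] by first fit [62.1 58.1] along [ -23.  -144.3] len 0.1214 line in first fit [0.3 0.8]
```

The push works: the tube has rolled to about 60 mm, and contact is 26 mm ahead of the tool centre. Continuing.

Emit:
carry_out(steps="0 -0.002 0 0; 0 -0.005 0 0; 0 -0.008 0 0; 0 -0.011 0 0; 0 -0.014 0 0; 0 -0.017 0 0; 0 -0.02 0 0; 0 -0.023 0 0; 0 -0.026 0 0; 0 -0.029 0 0")

```text
t: 8.12
position: [0.6075, -0.1286, -0.0105]
tcp_rot: [3.136, 0.001, 1.627]
contact_force: [-0.1, 0.3, -0.0]
grip_width: 0.497
```

Emit:
carry_out(steps="0 -0.003 0 0; 0 -0.006 0 0; 0 -0.009 0 0; 0 -0.012 0 0; 0 -0.014 0 0; 0 -0.016 0 0; 0 -0.018 0 0; 0 -0.019 0 0; 0 -0.02 0 0; 0 -0.02 0 0")

```text
t: 8.95
position: [0.5874, -0.1298, -0.0106]
tcp_rot: [3.136, 0.001, 1.627]
contact_force: [-0.1, 0.9, -0.6]
grip_width: 0.499
```

Run:
```python
from h import *
go(.026,-.0835,-.010);wrist('w8')
```

```text
t 8.95 pos [ 0.5874 -0.1298 -0.0106] yaw 1.627 board 0.0361 -0.0844 w 0.5 F [-0.1  0.9 -0.6]
target [ 0.5773 -0.1294 -0.01  ] shift [ 0.001  -0.01   -0.0007] spin 0.0
```

View pics/w8.png

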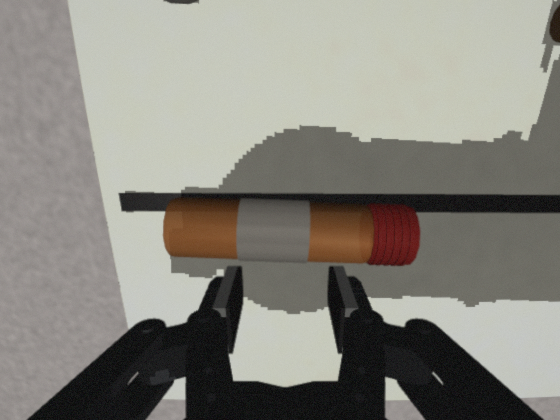

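Run:
```python
from h import *
d=pickle.load(open('wrist.pkl','rb'))
meas(d,[417,235],[166,228],[122,202],[555,204],.015)
```

```text
ends offs (board x) by own line mm [11.4  8.3] by first fit [12.3  8.8] along [ -21.1 -142.3] len 0.1212 line in first fit [0.4 1.2]
```

Emit:
carry_out(steps="0 -0.002 0 0; 0 -0.004 0 0; 0 -0.006 0 0; 0 -0.0075 0 0; 0 -0.009 0 0; 0 -0.01 0 0; 0 -0.01 0 0; 0 -0.01 0 0; 0 -0.01 0 0; 0 -0.01 0 0")

```text
t: 9.83
position: [0.5776, -0.1303, -0.0107]
tcp_rot: [3.136, 0.001, 1.627]
contact_force: [0.1, -0.8, -0.6]
grip_width: 0.504
```

Emit:
carry_out(steps="0 0.003 0 0; 0 0.008 0 0; 0 0.013 0 0; 0 0.02 -0.02 0; 0 0.03 -0.05 0; 0 0.03 -0.085 0; 0 0.03 -0.12 0; 0 0.03 -0.12 0; 0 0.03 -0.12 0")

```text
t: 10.58
position: [0.6091, -0.1285, 0.1122]
tcp_rot: [3.13, 0.002, 1.627]
contact_force: [0.5, 0.5, -1.0]
grip_width: 0.5
```

Run:
```python
from h import *
from workcell import *
go(-.02,-.0835,.11);wrist('w9')
d=capture('top');pickle.dump(d,open('top.pkl','wb'));im=d['color'][:,:,::-1]
cv2.imwrite('pics/t9.png',cv2.resize(im[130:270,210:380],None,fx=4,fy=4,interpolation=cv2.INTER_CUBIC))
d=capture('scene');pickle.dump(d,open('scene.pkl','wb'));im=d['color'][:,:,::-1]
cv2.imwrite('pics/s9.png',cv2.resize(im[160:300,190:370],None,fx=4,fy=4,interpolation=cv2.INTER_CUBIC))
```

```text
t 10.5833 pos [ 0.6091 -0.1285  0.1122] yaw 1.627 board 0.0577 -0.0844 w 0.5 F [ 0.5  0.5 -1. ]
target [ 0.5314 -0.132   0.11  ] shift [ 0.0009 -0.0777  0.0013] spin 0.0
```

View pics/w9.png

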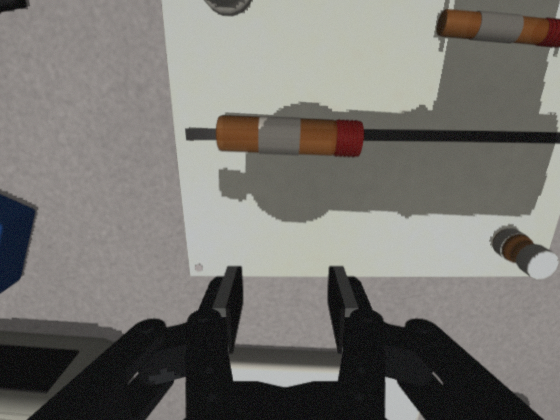

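View pics/t9.png

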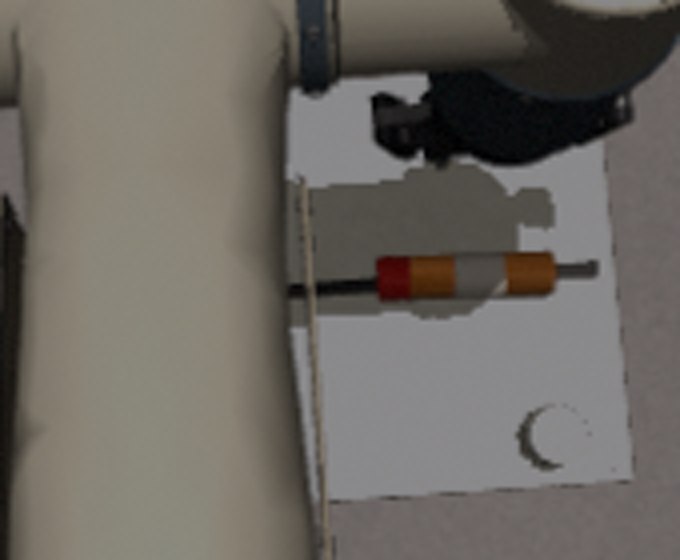

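View pics/s9.png

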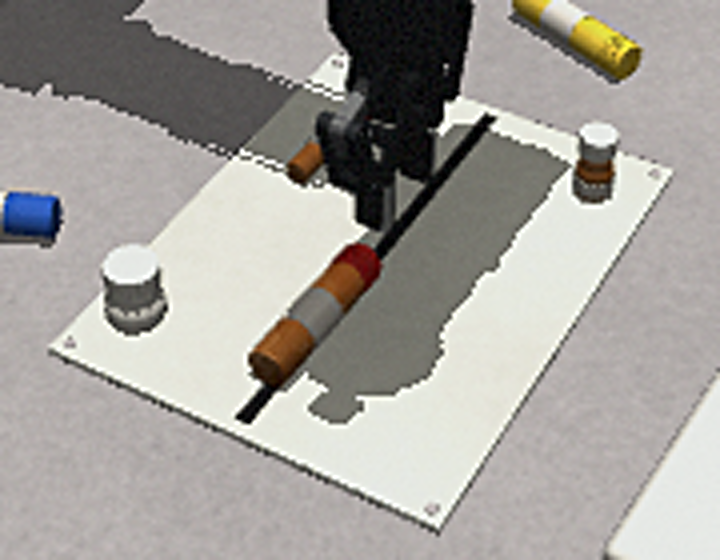

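Run:
```python
from h import *
d=pickle.load(open('wrist.pkl','rb'))
meas(d,[362,138],[218,133.5],[190,134],[555,138],.015)
d=pickle.load(open('top.pkl','rb'))
meas(d,np.array([377,278.5])/4+[210,130]-.4,np.array([554,273.5])/4+[210,130]-.4,np.array([290,292])/4+[210,130]-.4,np.array([597,269])/4+[210,130]-.4,.015)
```

```text
ends offs (board x) by own line mm [ 1.  -1.9] by first fit [ 1.7 -1.8] along [ -22.8 -139.4] len 0.1167 line in first fit [0.1 1.5]
ends offs (board x) by own line mm [ 2.6 -2.8] by first fit [ 1.5 -4.1] along [ -23.8 -138.4] len 0.1148 line in first fit [-1.  -1.4]
```

The wide tube's centre is within about 1 mm of the line, tilted 0.025–0.05 rad. Now the slim tube: I'll turn the tool half a turn so the wrist camera sees ahead, and go behind it on the robot side.

Emit:
carry_out(steps="0.017 -0.017 0 -7; 0.034 -0.034 0 -14; 0.05 -0.051 0 -21; 0.067 -0.068 0 -28; 0.084 -0.085 0 -35; 0.1 -0.102 0 -42; 0.117 -0.119 0 -49; 0.134 -0.136 0 -56; 0.15 -0.153 0 -63; 0.167 -0.17 0 -70")

```text
t: 11.57
position: [0.4254, 0.0291, 0.1061]
tcp_rot: [-3.14, 0.002, 2.855]
contact_force: [-0.2, 0.8, 0.2]
grip_width: 0.501
```

Emit:
carry_out(steps="0 0 0 -7; 0 0 0 -14; 0 0 0 -21; 0 0 0 -28; 0 0 0 -35; 0 0 0 -42; 0 0 0 -49; 0 0 0 -56; 0 0 0 -63; 0 0 0 -70")

```text
t: 12.4
position: [0.4246, 0.0287, 0.1049]
tcp_rot: [-3.141, -0.003, -2.201]
contact_force: [-0.5, 0.8, 0.6]
grip_width: 0.496
```

Run:
```python
from h import *
go(-.115,.083,.05,1.6268-np.pi)
```

```text
t 12.4 pos [0.4246 0.0287 0.1049] yaw -2.201 board -0.1177 0.0829 w 0.5 F [-0.5  0.8  0.6]
target [0.4272 0.0289 0.05  ] shift [-0.0019 -0.002   0.0549] spin -39.3
```

Emit:
carry_out(steps="-0.001 -0.001 0.01 -7; -0.001 -0.001 0.02 -14; -0.002 -0.002 0.03 -21; -0.002 -0.002 0.04 -28; -0.002 -0.002 0.05 -35; -0.002 -0.002 0.06 -39; -0.002 -0.002 0.06 -39; -0.002 -0.002 0.06 -39")

```text
t: 13.07
position: [0.4263, 0.0286, 0.044]
tcp_rot: [3.137, -0.004, -1.523]
contact_force: [-0.2, 0.1, 0.0]
grip_width: 0.502
```

Run:
```python
from h import *
go(-.112,.083,-.014,1.6268-np.pi);wrist('w10')
```

```text
t 13.0667 pos [0.4263 0.0286 0.044 ] yaw -1.523 board -0.1159 0.0827 w 0.5 F [-0.2  0.1  0. ]
target [ 0.4302  0.0291 -0.014 ] shift [-0.0006 -0.0042  0.058 ] spin -0.4
```

View pics/w10.png

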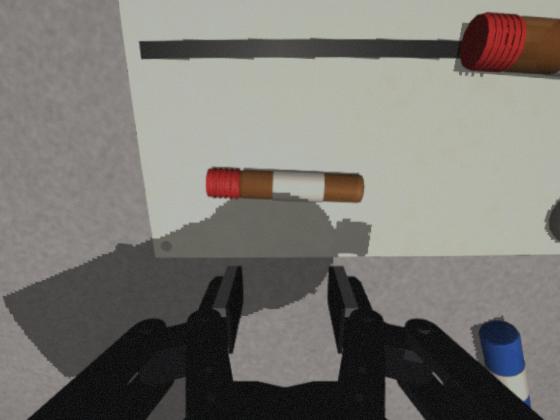

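The wrist view shows the slim tube at columns 206–364, row 184, centred between the fingers, with the line at row 48 and the wide tube's cap at the upper right. Descending behind the slim tube.

Emit:
carry_out(steps="0 0 0.012 0; 0 0 0.024 0; 0 0 0.036 0; 0 0 0.048 0; 0 0 0.055 0; 0 0 0.058 0; 0 0 0.058 0; 0 0 0.058 0")

```text
t: 13.78
position: [0.4273, 0.0287, -0.0128]
tcp_rot: [3.14, -0.003, -1.523]
contact_force: [-0.4, 0.7, 0.7]
grip_width: 0.504
```

Emit:
carry_out(steps="0 -0.002 0 0; 0 -0.005 0 0; 0 -0.008 0 0; 0 -0.011 0 0; 0 -0.014 0 0; 0 -0.017 0 0; 0 -0.02 0 0; 0 -0.023 0 0; 0 -0.026 0 0; 0 -0.029 0 0")

```text
t: 14.62
position: [0.4588, 0.0297, -0.0099]
tcp_rot: [-3.139, -0.005, -1.521]
contact_force: [-3.5, -3.1, 25.2]
grip_width: 0.503
```

Run:
```python
from h import *
go(-.022,.083,-.014,1.6268-np.pi);wrist('w11')
```

```text
t 14.6167 pos [ 0.4588  0.0297 -0.0099] yaw -1.521 board -0.0834 0.082 w 0.5 F [-3.5 -3.1 25.2]
target [ 0.5201  0.0341 -0.014 ] shift [-0.0014 -0.0614  0.0043] spin -0.3
```

View pics/w11.png

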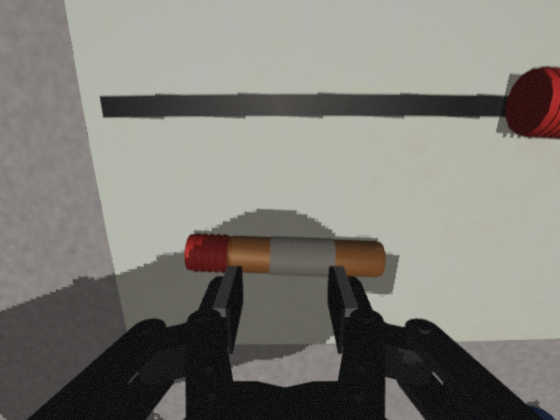

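A 25 N upward force shows the tips rode onto the slim tube's top, so they need to be lower. I'll lift straight up, back off, and go in deeper.

Emit:
carry_out(steps="0 0 -0.012 0; 0 0 -0.025 0; 0 0.012 -0.025 0; 0 0.024 -0.025 0; 0 0.034 -0.02 0; 0 0.034 -0.008 0; 0 0.034 0.002 0; 0 0.034 0.009 0; 0 0.034 0.009 0; 0 0.034 0.009 0")

```text
t: 15.5
position: [0.426, 0.0279, -0.0189]
tcp_rot: [-3.139, -0.005, -1.52]
contact_force: [-0.2, -0.6, -0.1]
grip_width: 0.499
```

Run:
```python
from h import *
go(-.022,.083,-.019,1.6268-np.pi);wrist('w12')
```

```text
t 15.5 pos [ 0.426   0.0279 -0.0189] yaw -1.52 board -0.1163 0.082 w 0.5 F [-0.2 -0.6 -0.1]
target [ 0.5201  0.0341 -0.019 ] shift [-0.0015 -0.0943  0.0004] spin -0.3
```

View pics/w12.png

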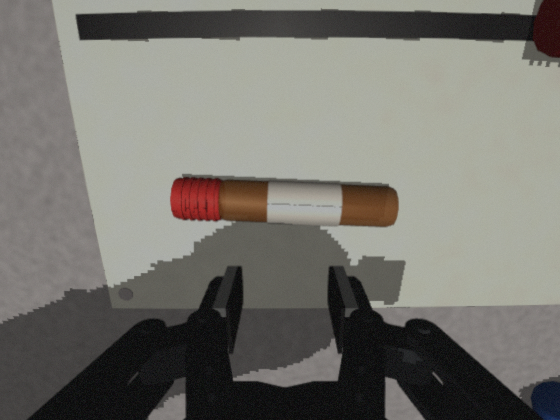

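Emit:
carry_out(steps="0 -0.002 0.002 0; 0 -0.005 0.002 0; 0 -0.008 0.002 0; 0 -0.011 0.002 0; 0 -0.0135 0.002 0; 0 -0.016 0.002 0; 0 -0.0185 0.002 0; 0 -0.021 0.002 0; 0 -0.0235 0.002 0; 0 -0.026 0.002 0")

```text
t: 16.38
position: [0.4526, 0.0293, -0.0204]
tcp_rot: [-3.138, -0.005, -1.52]
contact_force: [-0.6, 0.6, 0.6]
grip_width: 0.501
```

Run:
```python
from h import *
go(-.022,.083,-.019,1.6268-np.pi);wrist('w13')
```

```text
t 16.3833 pos [ 0.4526  0.0293 -0.0204] yaw -1.52 board -0.0896 0.082 w 0.5 F [-0.6  0.6  0.6]
target [ 0.5201  0.0341 -0.019 ] shift [-0.0014 -0.0676 -0.0011] spin -0.3
```

View pics/w13.png

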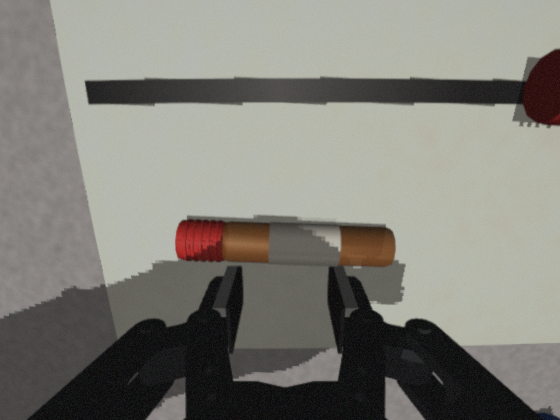

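Run:
```python
from h import *
d=pickle.load(open('wrist.pkl','rb'))
meas(d,[177,240],[394,246.5],[87,92],[520,90],.010)
```

```text
ends offs (board x) by own line mm [-66.4 -70.6] by first fit [-64.4 -68.5] along [132.   29.5] len 0.1027 line in first fit [2.  2.1]
```

Rolling now: the tube's centre is at about −68 mm with no force. Continuing.

Emit:
carry_out(steps="0 -0.002 0 0; 0 -0.005 0 0; 0 -0.008 0 0; 0 -0.011 0 0; 0 -0.014 0 0; 0 -0.017 0 0; 0 -0.02 0 0; 0 -0.023 0 0; 0 -0.026 0 0; 0 -0.029 0 0")

```text
t: 17.27
position: [0.4824, 0.0309, -0.0202]
tcp_rot: [-3.137, -0.005, -1.52]
contact_force: [-0.6, -0.6, -0.7]
grip_width: 0.5
```

Emit:
carry_out(steps="0 -0.003 0 0; 0 -0.006 0 0; 0 -0.009 0 0; 0 -0.012 0 0; 0 -0.015 0 0; 0 -0.018 0 0; 0 -0.021 0 0; 0 -0.023 0 0; 0 -0.025 0 0; 0 -0.026 0 0")

```text
t: 18.1
position: [0.5086, 0.0323, -0.0201]
tcp_rot: [-3.137, -0.005, -1.52]
contact_force: [-0.2, -0.2, 0.5]
grip_width: 0.502
```

Run:
```python
from h import *
go(-.021,.083,-.019,1.6268-np.pi);wrist('w14')
```

```text
t 18.1 pos [ 0.5086  0.0323 -0.0201] yaw -1.52 board -0.0336 0.0818 w 0.5 F [-0.2 -0.2  0.5]
target [ 0.5211  0.0342 -0.019 ] shift [-0.0013 -0.0126 -0.0011] spin -0.3
```

View pics/w14.png

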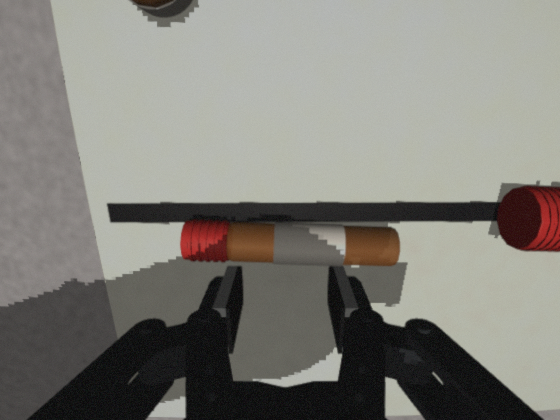

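Run:
```python
from h import *
d=pickle.load(open('wrist.pkl','rb'))
meas(d,[182,241],[399,246.5],[109,213],[495,211],.010)
```

```text
ends offs (board x) by own line mm [-10.8 -14.3] by first fit [ -9.  -12.7] along [129.6  26.7] len 0.103 line in first fit [1.8 1.5]
```

Emit:
carry_out(steps="0 -0.002 0 0; 0 -0.004 0 0; 0 -0.006 0 0; 0 -0.008 0 0; 0 -0.0095 0 0; 0 -0.011 0 0; 0 -0.012 0 0; 0 -0.012 0 0; 0 -0.012 0 0; 0 -0.012 0 0")

```text
t: 18.98
position: [0.5206, 0.0328, -0.0201]
tcp_rot: [-3.137, -0.005, -1.52]
contact_force: [0.7, 0.3, -0.4]
grip_width: 0.497
```

Emit:
carry_out(steps="0 0.003 0 0; 0 0.008 0 0; 0 0.014 0 0; 0 0.025 -0.01 0; 0 0.035 -0.03 0; 0 0.045 -0.06 0; 0 0.045 -0.09 0; 0 0.045 -0.12 0; 0 0.045 -0.13 0; 0 0.045 -0.13 0")

```text
t: 19.82
position: [0.4766, 0.0317, 0.1131]
tcp_rot: [-3.131, -0.004, -1.52]
contact_force: [0.8, -0.2, -0.4]
grip_width: 0.498
```

Run:
```python
from h import *
go(-.021,.083,-.019,1.6268-np.pi);wrist('w15')
```

```text
t 19.8167 pos [0.4766 0.0317 0.1131] yaw -1.52 board -0.0656 0.083 w 0.5 F [ 0.8 -0.2 -0.4]
target [ 0.5211  0.0342 -0.019 ] shift [-0.0007 -0.0432  0.1325] spin -0.3
```

View pics/w15.png

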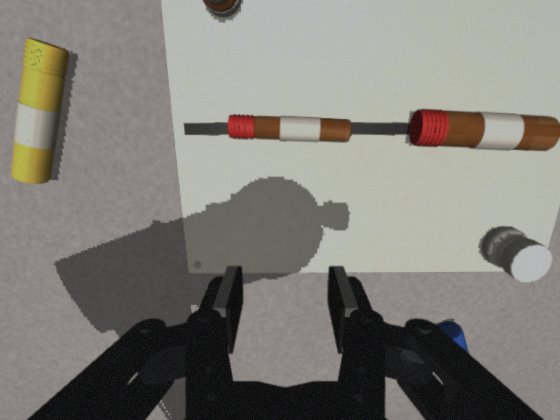

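Both tubes look to be on the line. I'll measure, then swing the arm aside for a clear top view.

Run:
```python
from h import *
d=pickle.load(open('wrist.pkl','rb'))
meas(d,[229,126.5],[351,131],[186,129],[405,128.5],.010)
meas(d,[411,127.5],[558,133],[186,129],[405,128.5],.015)
```

```text
ends offs (board x) by own line mm [ 2.3 -1.5] by first fit [ 3.4 -0.7] along [127.7  26.9] len 0.1008 line in first fit [1.1 0.7]
ends offs (board x) by own line mm [ 1.7 -1.5] by first fit [ 2.5 -1. ] along [ -21. -147.] len 0.1261 line in first fit [1.1 0.7]
```

Emit:
carry_out(steps="-0.03 0 -0.01 0; -0.06 0 -0.02 0; -0.09 0.01 -0.03 0; -0.12 0.02 -0.03 0; -0.15 0.03 -0.03 0; -0.18 0.04 -0.03 0; -0.21 0.05 -0.03 0; -0.24 0.06 -0.03 0; -0.27 0.06 -0.03 0; -0.3 0.06 -0.03 0")

```text
t: 20.7
position: [0.3982, 0.3289, 0.1379]
tcp_rot: [-3.136, -0.006, -1.519]
contact_force: [2.0, -0.5, -0.1]
grip_width: 0.502
```

Run:
```python
from h import *
from workcell import *
d=capture('top');pickle.dump(d,open('top.pkl','wb'));im=d['color'][:,:,::-1]
cv2.imwrite('pics/t16.png',cv2.resize(im[140:265,215:375],None,fx=4.8,fy=4.8,interpolation=cv2.INTER_CUBIC))
for t in ['vial','jar','beaker','marker','wide_tube','slim_tube']:
    print(t,[(np.round(r['position'],3).tolist(),round(r['score'],2)) for r in place_of('top',t)])
print(get_obs()['t'])
```

```text
vial [([0.639, 0.087, 0.008], 0.5), ([0.543, -0.047, -0.001], 0.32)]
jar [([0.441, -0.179, 0.007], 0.53)]
beaker [([0.397, 0.4, -0.004], 0.58)]
marker [([0.469, -0.409, 0.001], 0.66)]
wide_tube [([0.297, -0.17, 0.015], 0.79), ([0.543, 0.24, 0.014], 0.68), ([0.55, -0.13, 0.024], 0.62), ([0.337, -0.414, 0.014], 0.61)]
slim_tube [([0.544, 0.031, 0.014], 0.55)]
21.05
```

View pics/t16.png

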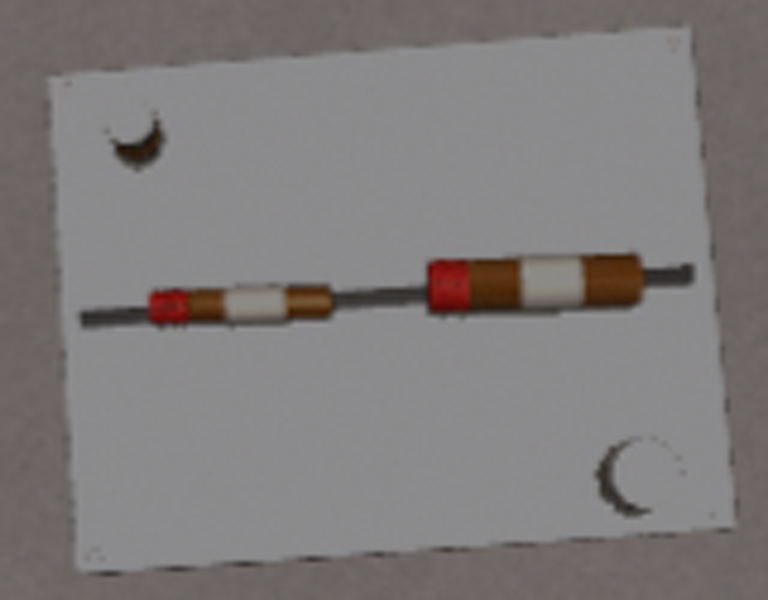

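In the top view the slim tube's centre (240,306) compares with the line at row 307, and the wide tube's centre (535,284) with the line at row 285. Both offsets are about 1 mm or less, and the vial and jar have not moved. Handing in.

```bash
python3 -c "
from workcell import *
print(sign_off())"
```

```text
the job is handed in; nothing more can be done
None
```

I rolled the wide tube onto the line with the two fingertips, then the slim tube, never gripping or lifting either, and handed the job in at about 21 s of the 51 s allowed.

**Last checks:** By the wrist camera and the clear top view, both tubes' middles are within about 1 mm of the line. Their tilt to it is about 0.025–0.05 rad. The slim tube's middle is about 77–83 mm from the line's middle and the wide tube's about 81–84 mm. Vial, jar, beaker and marker were found within about 6 mm of their first positions, close to the networks' 4 mm accuracy. The arm stood clear of everything.

**What failed or disagreed:**
- **Fingertip height:** The fingertips turned out to sit about 30–36 mm above the reported TCP. So my first pass went over the wide tube without touching it.
- **First slim push:** It rode up onto the top of the slim tube, with about 25 N upward on the tool. I lifted off and repeated it lower, and after that both tubes rolled with no notable force.
- **Measured lengths:** The wrist camera read the wide tube as 117–126 mm long, against the true 115 mm. I therefore measured every offset against the line seen in the same picture.

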